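# Shut and pin the clamshell cell holder

### The arm

A 6-joint arm with a two-finger parallel gripper is mounted at the origin on the work surface. World frame = base frame: x ahead of the robot, y to its left, z up, the work surface at z = 0. Lengths are in m, angles in rad, forces in N, time in s.
With the tool pointing down it reaches from about 0.35 to 0.975 m from the base axis. Payload 4.9 kg.
Tool frame: the origin (TCP) lies midway between the tips of the shut fingers; the grasp point (between the pads) lies 19 mm behind it; y points along the fingers, z is the direction in which the jaws open and shut, and the axes are right-handed (so a half turn about y gives the same grasp; the last joint's range is limited). The gripper opens to 85 mm and grips with 20 to 120 N. Pads are 22 mm wide; open, the fingers measure 114 mm over their backs; the gripper's body (76 mm by 85 mm) begins 54 mm behind the grasp point. The pads swing forward as they close: fully open they stand 13 mm farther back than shut.
Start: joints at [-1.407, 0.053, 1.613, -0, 1.476, -0.119], TCP at [0.174, -0.6, 0.231] pointing down, gripper open.
Joint ranges: [-3.01, 3.01], [-1.01, 2.22], [0.06, 2.58], [-1.02, 4.17], [0.09, 2.62], [-3.14, 3.14]. Speed limits (rad/s): [2.57, 2.57, 3.14, 3.14, 3.14, 3.14].

### API

Orientations are given as a unit quaternion [w, x, y, z].
In Python, from plant import * gives the robot as it stands.
- The arm moves only by the shell command python3 -m crank 'ROWS'. ROWS is JSON, a list that holds one entry, the list of rows, each a list of 5 numbers: the gripper command: -1 is shut, 1 is fully open, values between are in proportion, then the shift along the tool's x, y, z in cm, then the turn about the tool's y in degrees. In form: [[[jaw, dx, dy, dz, twist], ...]]. A call has 1 to 8 rows; each row shifts and turns the commanded pose from where the row before left it, along the tool's axes as they then stand; what a row does not reach is not made up. A row lasts 1/8 s, in which the tool goes at most 62.5 mm and 10.7 degrees, less where a joint would pass 70% of its speed; a pose out of reach is approached as far as the arm can. A call with a gripper value outside its range is refused whole. The fingers move at their own pace and stop on an object; the grip force is fixed at half the most. Time passes only in rows, so rows that do not move let the fingers close. It gives the time, the measured TCP pose, the force and the opening at its end, in the units of the state.
- state(): the state, without advancing time (a new reading comes with each control period).
- grab_frame(name): name is "scene" or "top" or "wrist"; returns a dict with "frame" (480x640x3 uint8, red, green, blue), "fx", "fy", "cx", "cy" (pixels), "pose" (4x4, takes a point from camera to world coordinates). Camera axes: x right, y up, looking along -z (the intrinsics and any distortion apply to the point x, -y, -z); pixel columns grow to the right and rows downward; lengths in m; the calibration is good to about 2 mm. A picture is of the moment at which its call begins. There is no depth.
- job_done(): hands the job in, once; it reports no verdict.
The state is a dict: "time": time; "joint_pos": joint angles; "joint_vel": joint speeds; "joint_efforts": joint torques, N m; "tool_pos": TCP position; "tool_rot": TCP orientation; "contact_force": force on the tool from outside, world axes, zero at the start; "ft_torque": the same for the moment, N m; "gripper_width": opening from 0.0 (shut) to 1.0 (fully open).
Only numpy, scipy, OpenCV 4.12 (cv2) and the standard library are available. Lean on these libraries where they do the work, as an engineer would, in place of code of your own. Each camera call takes 0.05 s, during which the arm holds its last target.

### The job

Fold the hinged lid of the cell holder down onto its base, then draw the flat-bladed pin from its stand, turn it so that its blade lines up with the slot in the lid, and push it through the lid and base until its collar lies on the lid. Finish while still holding the pin and pressing it firmly down, without letting go, so that the sprung halves stay tightly shut; leave the round pin and the other things on the table where they are.

Things in the scene. Friction and masses are not known exactly. Their poses are not given: they have to be found in the camera images.
- jig: clamshell cell holder, fixed to the table: dark steel base block 130 (x) x 90 (y) x 45 mm high with low bolting ears (26 mm long, 130 mm over both, 8 mm high). Origin at the centre of its underside, z up. The hinge is along its -x edge (the side toward the robot), the keyed slot near its +x edge
- jig_hinge (a point): middle of the hinge axis, at the base's top face (45 mm high), 60 mm toward -x from the base's centre; the axis runs along the base's y
- lid_hinge (a joint): angle of the upper half (rad): 0 = shut flat on the base, 1.57 = upright; starts between 1.0 and 1.5. It opens up and over toward the base's -x. The hinge is stiff and sprung: the lid stays where it is left, but let go when shut it springs up by itself to about 0.12 rad (11 mm up at the slot, whose mouth then sits 2 mm toward the hinge from the base slot), which is normal; pressing the pin home shuts it. Moving it takes about 3 to 8 N at the slot, fully shut about 7 N
- lid: upper half, a plain aluminium plate 125 x 86 x 12 mm. Origin on the hinge axis; its x runs from the hinge along the plate (0 to 125 mm), y along the hinge, z through the plate: inner face at z = 0, outer (upper when shut) face at z = 12 mm
- lid_slot (a point): centre of the lid's slot, on its outer face, 95 mm from the hinge axis. Slot 20 mm along x by 10 mm along y, right through the lid; a short black line on the lid's free end points along its length
- jig_slot (a point): centre of the matching slot in the base, on the base's top face (45 mm high). 19 mm along the base's x by 9 mm along y, right through the base; below the lid's slot when the lid is shut
- pin: the keyed pin, standing upright in its stand. From its lower end up (origin there, z up the pin): flat steel blade 42 mm long, 16 mm (x) by 6 mm (y), the last 6 mm narrowed to 12 x 4 mm; round collar 32 mm wide, z = 42 to 47 mm; flat paddle grip 36 mm (x) by 10 mm (y), z = 47 to 85 mm. About 90 g. Blade and paddle are parallel, so a half turn makes no difference. When seated the collar lies on the lid and the lower end is 15 mm above the table
- pin_tip (a point): lower end of the blade, on the pin's axis (same as the pin's origin)
- pin_stand: black block 50 x 50 x 50 mm, fixed, with a slot 20 x 10 mm along its x from which the keyed pin is drawn straight up; the pin's collar rests on its top, the pin's lower end 8 mm above the table. Origin at the centre of its underside
- round_pin: the other pin, NOT wanted: round shank 14 mm, 32 mm collar, round knob; stands upright in its own identical black block. Origin at its lower end
- dewar: bystander: open stainless vacuum cup, 96 mm wide, 190 mm tall, origin at its underside
- jar: bystander: amber jar with black cap, 56 mm wide, 75 mm tall, origin at its underside
- driver: bystander: screwdriver lying down, about 200 mm long
- spacer: bystander: steel ring 36 mm wide, 12 mm high, origin at its underside
- puck: bystander: brass disc 32 mm wide, 14 mm high, origin at its underside
- lens_mount: bystander: lens in a black 52 mm ring on a post, 100 mm tall, foot 50 x 60 mm, origin under its foot
Things that resemble listed ones, but are neither listed nor needed, are in the scene too. What is shaped like the pin but orange is not meant. Leave any green look-alike of the jig alone.

How it is judged:
By the outcome, as a careful person would: the job done as asked, in the order asked, and still so for the second after the job is handed in, while the arm keeps its last pose, push and grip.
It also fails if it takes over 59 s, if anything falls off the work surface, if the arm or the gripper's body presses on something with over 40 N, if the wrist force passes 120 N, or if a joint passes its speed limit or range.

## Working session

There is one attempt and no reset: what is moved stays moved. The work goes in short steps, Python scripts to look and compute and a shell command to move; the robot and the scene stay as the last step left them, time stands still between calls to the robot, and variables do not carry over. Pictures are saved under pics/ and viewed, and the job is handed in when it is done.

```bash
ls; mkdir -p pics; python3 - <<'E'
from plant import *
import cv2
print(state())
for n in ["scene","top","wrist"]:
    d=grab_frame(n); cv2.imwrite(f"pics/{n}0.png",d["frame"][:,:,::-1]); print(n,{k:v for k,v in d.items() if k!="frame"})
    import pickle; pickle.dump(d,open(f"pics/{n}0.pkl","wb"))
E
```

```text
pics
{'time': 0.0, 'joint_pos': array([-1.40701662e+00,  5.33101473e-02,  1.61430285e+00, -3.29524722e-07,
        1.47598892e+00, -1.19018425e-01]), 'joint_vel': array([-0.00091834,  0.00026393, -0.00064073,  0.00056786, -0.00060706,
        0.00155492]), 'joint_efforts': array([-1.80806852e-03, -3.93682086e+01, -3.70176744e+01, -2.79181168e-04,
        6.88008178e-03,  1.15631698e-05]), 'tool_pos': array([ 0.1742892 , -0.59955765,  0.23008669]), 'tool_rot': array([ 0.09963534, -0.09966737,  0.70075956, -0.69933915]), 'contact_force': array([0.5541692 , 0.82520583, 0.47914211]), 'ft_torque': array([ 0.02770096, -0.05647404,  0.00842671]), 'gripper_width': 0.9968245723561207}
scene {'fx': 553.2628540567778, 'fy': 553.2628540567778, 'cx': 317.94742751924264, 'cy': 238.71179773067593, 'pose': array([[-0.4833819 , -0.54562727,  0.68456762,  1.43988304],
       [ 0.87515148, -0.32018256,  0.36275752,  0.44130472],
       [ 0.02125622,  0.77445078,  0.63227696,  0.8578587 ],
       [ 0.        ,  0.        ,  0.        ,  1.        ]])}
top {'fx': 467.11510266368697, 'fy': 467.11510266368697, 'cx': 319.43917310905067, 'cy': 233.4735070448064, 'pose': array([[ 0.00973946,  0.99122166, -0.13185126,  0.42795826],
       [-0.99989557,  0.00824595, -0.01186852, -0.00316545],
       [-0.0106771 ,  0.13195309,  0.99119846,  1.44260186],
       [ 0.        ,  0.        ,  0.        ,  1.        ]])}
wrist {'fx': 370.9679777277469, 'fy': 370.9679777277469, 'cx': 314.2656872838686, 'cy': 238.0928272307117, 'pose': array([[ 0.27910914,  0.91701168,  0.28493449,  0.24766075],
       [-0.96025847,  0.26694793,  0.08150134, -0.57883834],
       [-0.00132499, -0.29635852,  0.95507585,  0.37204079],
       [ 0.        ,  0.        ,  0.        ,  1.        ]])}
```

View pics/scene0.png

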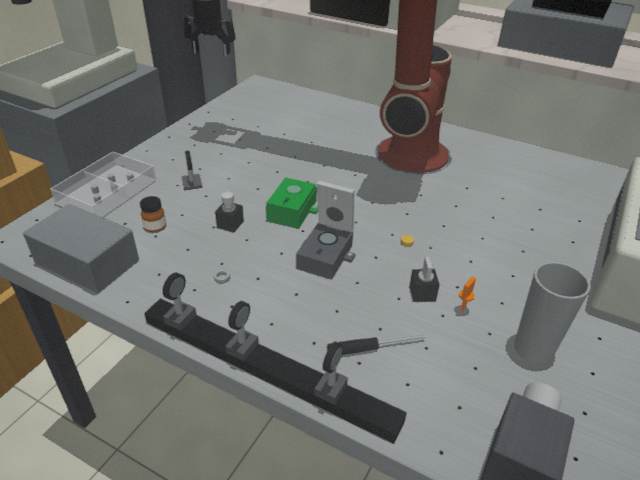

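View pics/top0.png

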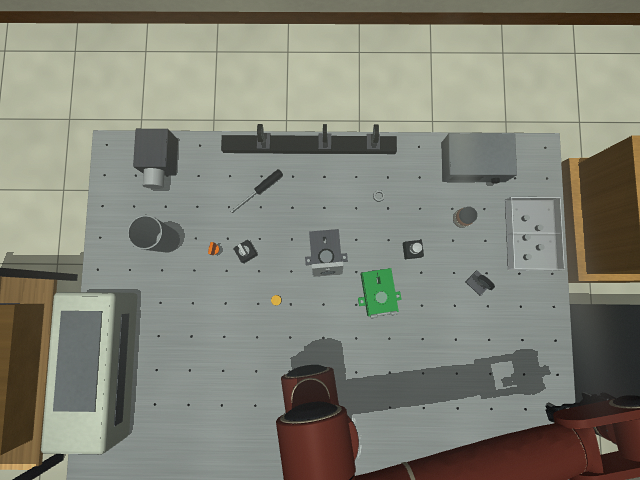

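View pics/wrist0.png

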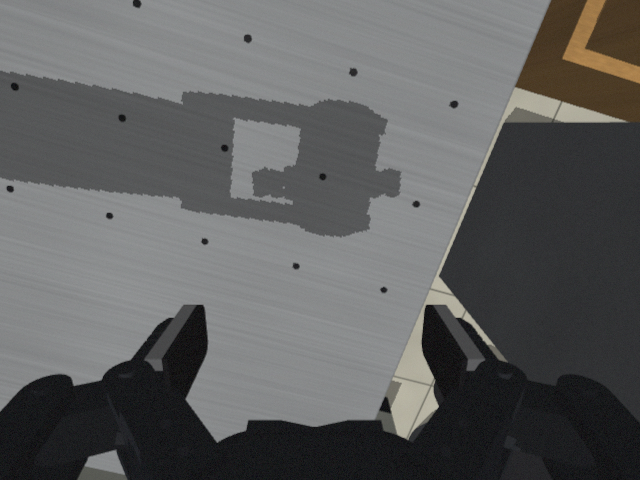

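Scene: dark jig with an upright lid at scene (330,235) / top (325,250); the green look-alike at top (380,292) is to be left alone. Pin candidates in top view are the steel paddle pin in the black block (245,250), the orange one (215,248) and the round pin (413,249). The steel paddle pin at (245,250) fits the description. I'll confirm it in an enlarged crop.

```bash
python3 - <<'E'
import cv2,numpy as np
t=cv2.imread("pics/top0.png");s=cv2.imread("pics/scene0.png")
a=cv2.resize(t[215:285,200:280],(400,350),interpolation=cv2.INTER_CUBIC)
b=cv2.resize(t[220:285,295:365],(400,371),interpolation=cv2.INTER_CUBIC)[:350]
c=cv2.resize(s[245:315,400:480],(400,350),interpolation=cv2.INTER_CUBIC)
d=cv2.resize(s[175:280,280:400],(400,350),interpolation=cv2.INTER_CUBIC)
m=np.vstack([np.hstack([a,b]),np.hstack([c,d])])
cv2.imwrite("pics/crop0.png",cv2.resize(m,(680,595)))
E
```

```text
(no output)
```

View pics/crop0.png

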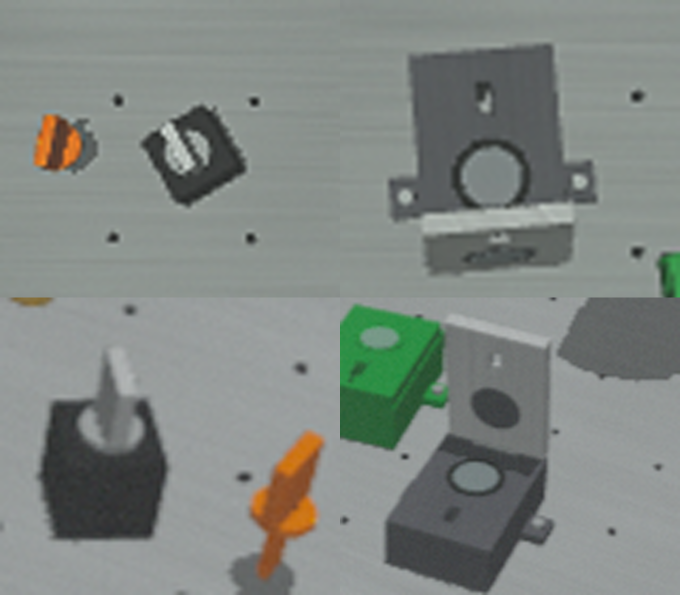

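```bash
cat > h.py <<'E'
from plant import *
import cv2,numpy as np,pickle
from scipy.spatial.transform import Rotation as R
def shot(n,tag):
    d=grab_frame(n); cv2.imwrite(f"pics/{tag}.png",d["frame"][:,:,::-1]); pickle.dump(d,open(f"pics/{tag}.pkl","wb")); return d
def load(tag): return pickle.load(open(f"pics/{tag}.pkl","rb"))
def ray(d,u,v):
    P=d["pose"]; r=P[:3,:3]@np.array([(u-d["cx"])/d["fx"],-(v-d["cy"])/d["fy"],-1.]); return P[:3,3],r
def onz(d,u,v,z):
    o,r=ray(d,u,v); return o+r*(z-o[2])/r[2]
def proj(d,p):
    P=d["pose"]; c=P[:3,:3].T@(np.asarray(p)-P[:3,3]); return d["cx"]+d["fx"]*c[0]/-c[2], d["cy"]+d["fy"]*c[1]/c[2]
def tool():
    s=state(); q=s["tool_rot"]; return s,s["tool_pos"],R.from_quat([q[1],q[2],q[3],q[0]]).as_matrix()
def go(x,y,z,yaw=None):
    """print shift in tool cm from present measured pose; yaw = world direction of tool z, deg (mod 180)"""
    s,p,M=tool(); d=M.T@(np.array([x,y,z])-p)*100
    cur=np.degrees(np.arctan2(M[1,2],M[0,2]))
    print("pos",p.round(4),"toolz yaw %.2f"%cur,"toolx",M[:,0].round(3),"tooly",M[:,1].round(3),"shift cm",d.round(2))
    if yaw is not None:
        # tool y is down => + twist about y decreases world yaw
        dy=(yaw-cur+90)%180-90; print("twist deg (tool y) %.2f"%(-dy))
        # shift if the twist was already made
        Rz=R.from_euler('z',dy,degrees=True).as_matrix(); print("shift in twisted axes",((Rz@M).T@(np.array([x,y,z])-p)*100).round(2))
E
python3 - <<'E'
from h import *
d=load("top0")
for n,u,v,z in [("farL",309,231.3,.045),("farR",338.6,229.1,.045),("slot",324.9,239.8,.045),("earL",303.5,260.5,.008),("earR",346,257.5,.008),("pintop",238,248.5,.093),("lidtopL",312.3,267,.165),("lidtopR",343,264,.165)]:
    print(n,onz(d,u,v,z).round(4))
# stand crop: scale 4.25
f=lambda a,b:(200+a/4.25,215+b/4.25)
for a,b,z in [(205,106,.05),(245,172,.05),(187,205,.05),(142,145,.05),(188,150,.055),(168,125,.093),(198,168,.093)]: print(onz(d,*f(a,b),z).round(4))
go(0.36,-.1,.3,90)
E
```

```text
farL [0.6202 0.0452 0.045 ]
farR [ 0.6277 -0.0442  0.045 ]
slot [ 0.5948 -0.0031  0.045 ]
earL [0.5345 0.0622 0.008 ]
earR [ 0.5449 -0.0684  0.008 ]
pintop [0.5614 0.2494 0.093 ]
lidtopL [0.5053 0.0307 0.165 ]
lidtopR [ 0.5142 -0.0531  0.165 ]
[0.5918 0.2274 0.05  ]
[0.5452 0.1978 0.05  ]
[0.5216 0.238  0.05  ]
[0.5637 0.2712 0.05  ]
[0.56   0.2377 0.055 ]
[0.5734 0.2453 0.093 ]
[0.5441 0.2238 0.093 ]
pos [ 0.1743 -0.5997  0.2303] toolz yaw -73.80 toolx [-0.96  -0.279 -0.   ] tooly [-0.     0.002 -1.   ] shift cm [-31.77  -6.89 -42.82]
twist deg (tool y) 16.20
shift in twisted axes [-18.57  -6.88 -49.98]
```

```bash
python3 - <<'E'
from h import *
go(0.42,-.017,.2,94.7)
E
```

```text
pos [ 0.1743 -0.5997  0.2303] toolz yaw -73.80 toolx [-0.96  -0.279 -0.   ] tooly [-0.     0.002 -1.   ] shift cm [-39.85   3.12 -49.1 ]
twist deg (tool y) 11.50
shift in twisted axes [-29.26   3.13 -56.06]
```

```bash
python3 -m crank '[[[-1,0,0,0,5.75],[-1,0,0,0,5.75],[-1,-2.6,0,-5,0],[-1,-2.6,0,-5,0],[-1,-2.6,0,-5,0],[-1,-2.6,0,-5,0],[-1,-2.6,0,-5,0],[-1,-2.6,0,-5,0]]]'; python3 - <<'E'
from h import *
go(0.42,-.017,.2,94.7)
E
```

```text
time: 1.15
tool_pos: [0.3055, -0.2866, 0.231]
tool_rot: [0.029, -0.029, 0.707, -0.706]
contact_force: [0.9, 0.4, -0.8]
gripper_width: -0.001
pos [ 0.3055 -0.2866  0.231 ] toolz yaw -85.34 toolx [-0.997 -0.081 -0.   ] tooly [ 0.  0. -1.] shift cm [-13.6    3.11 -25.94]
twist deg (tool y) -0.04
shift in twisted axes [-13.62   3.11 -25.93]
```

```bash
python3 -m crank '[[[-1,-2.7,0,-5.2,0],[-1,-2.7,0,-5.2,0],[-1,-2.7,0,-5.2,0],[-1,-2.7,0,-5.2,0],[-1,-2.7,3.1,-5.0,0],[-1,0,0,0,0]]]'; python3 - <<'E'
from h import *
go(0.42,-.017,.16,94.7)
shot("wrist","w1"); shot("scene","s1")
E
```

```text
time: 1.9
tool_pos: [0.4167, -0.0185, 0.1985]
tool_rot: [0.03, -0.033, 0.707, -0.706]
contact_force: [0.5, -1.0, -1.0]
gripper_width: 0.002
pos [ 0.4167 -0.0185  0.1985] toolz yaw -84.90 toolx [-0.996 -0.089  0.005] tooly [-0.005  0.002 -1.   ] shift cm [-0.36  3.85 -0.11]
twist deg (tool y) 0.40
shift in twisted axes [-0.36  3.85 -0.11]
```

View pics/w1.png

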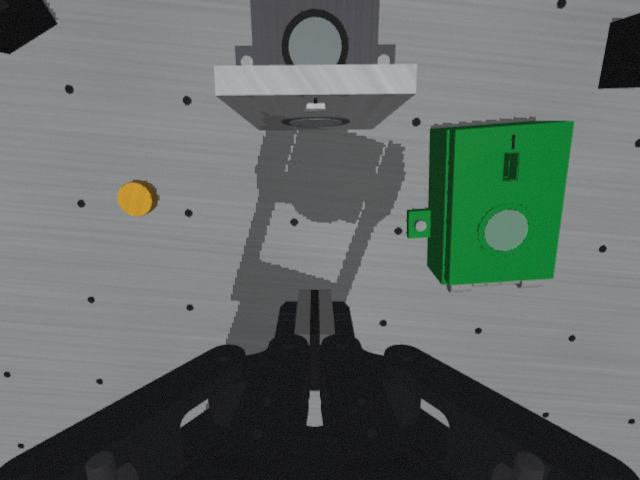

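View pics/s1.png

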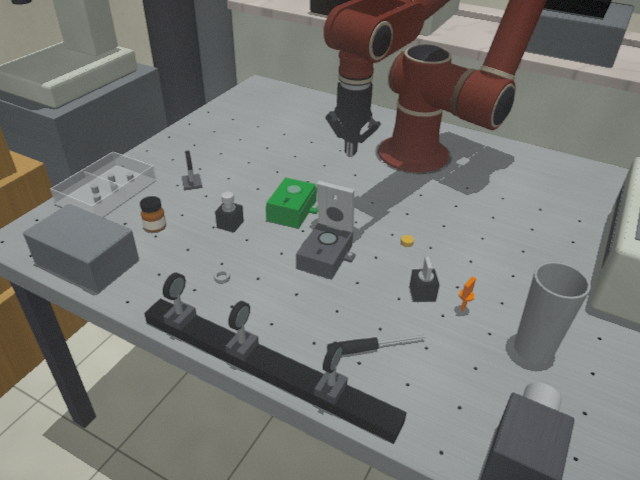

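```bash
python3 -m crank '[[[-1,-2,4.8,0,0],[-1,-3,0,0,0],[-1,-1,0,0,0],[-1,-1,0,0,0],[-1,-1,0,0,0]]]'
```

```text
time: 2.62
tool_pos: [0.4977, -0.0163, 0.1542]
tool_rot: [-0.029, 0.029, -0.706, 0.707]
contact_force: [-1.8, -1.3, 1.2]
gripper_width: -0.002
```

```bash
python3 -m crank '[[[-1,-1.2,0.3,0,0],[-1,-1.2,0.5,0,0],[-1,-1.1,0.6,0,0],[-1,-0.9,0.6,0,0],[-1,-0.9,0.6,0,0]]]'; python3 - <<'E'
from h import *
shot("scene","s2")
E
```

```text
time: 3.25
tool_pos: [0.5515, -0.0107, 0.1273]
tool_rot: [0.029, -0.029, 0.707, -0.706]
contact_force: [-1.7, 1.0, 4.5]
gripper_width: -0.001
```

View pics/s2.png

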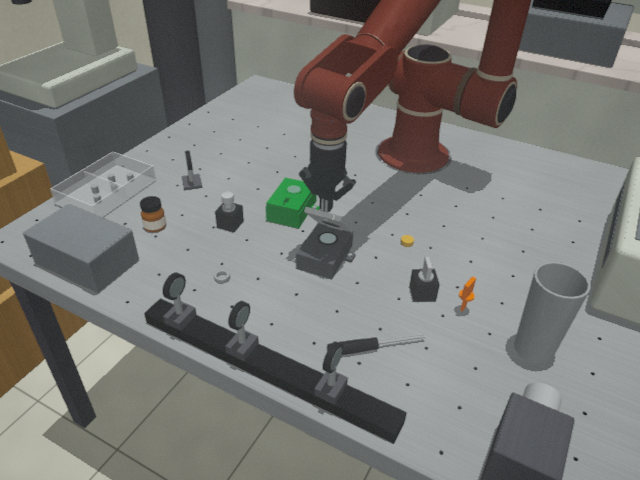

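```bash
python3 -m crank '[[[-1,-0.8,0.7,0,0],[-1,-0.8,0.9,0,0],[-1,-0.7,1,0,0],[-1,-0.6,1,0,0],[-1,-0.5,1,0,0],[-1,-0.4,1,0,0],[-1,-0.2,1,0,0]]]'
```

```text
time: 4.18
tool_pos: [0.591, -0.0071, 0.0612]
tool_rot: [0.029, -0.029, 0.707, -0.706]
contact_force: [-1.7, 1.8, 6.7]
gripper_width: 0.001
```

```bash
python3 -m crank '[[[-1,0,0.4,0,0],[-1,0,0.3,0,0],[-1,0,0.1,0,0]]]'; python3 -m crank '[[[-1,0,0.1,0,0],[-1,0,0,0,0]]]'
```

```text
time: 4.55
tool_pos: [0.5917, -0.0071, 0.0567]
tool_rot: [0.03, -0.029, 0.707, -0.706]
contact_force: [-10.5, 3.8, 24.3]
gripper_width: -0.002
time: 4.8
tool_pos: [0.5917, -0.0071, 0.0566]
tool_rot: [0.029, -0.029, 0.707, -0.706]
contact_force: [-10.7, 4.6, 25.8]
gripper_width: -0.004
```

```bash
python3 -m crank '[[[0.5,0,-6,0,0],[0.5,2,-5,0,0],[0.5,2,-5,0,0],[0.5,0,0,0,0],[0.5,0,0,0,0]]]'; python3 - <<'E'
from h import *
d=shot("wrist","w2"); go(.5,.2,.2,36+90)
E
```

```text
time: 5.42
tool_pos: [0.5501, -0.011, 0.2111]
tool_rot: [0.029, -0.029, 0.707, -0.706]
contact_force: [-0.2, -0.2, -0.0]
gripper_width: 0.75
pos [ 0.5497 -0.0109  0.2101] toolz yaw -85.30 toolx [-0.997 -0.082  0.003] tooly [-0.003  0.001 -1.   ] shift cm [  3.22   1.04 -21.42]
twist deg (tool y) -31.30
shift in twisted axes [ -8.38   1.   -19.98]
```

View pics/w2.png

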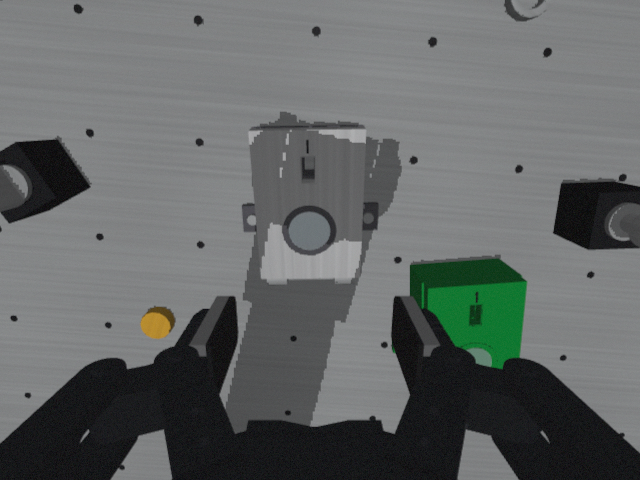

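```bash
python3 - <<'E'
from h import *
d=load("w2"); im=d["frame"][:,:,::-1]
cv2.imwrite("pics/w2c.png",cv2.resize(im[115:195,240:380],(770,440),interpolation=cv2.INTER_CUBIC))
E
```

```text
(no output)
```

View pics/w2c.png

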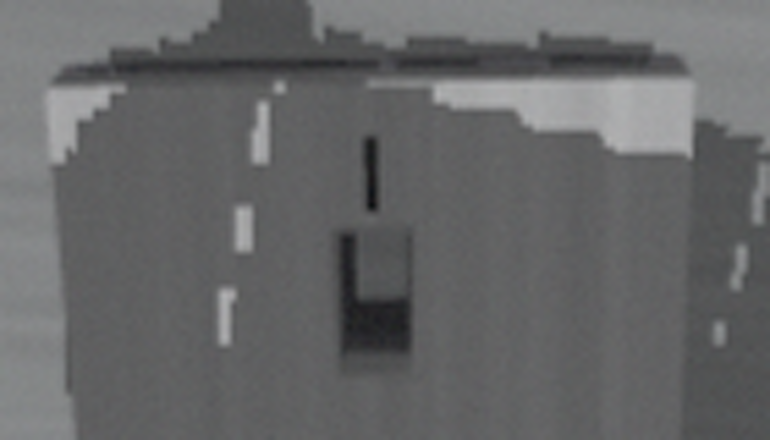

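```bash
python3 - <<'E'
from h import *
d=load("w2")
f=lambda a,b:(240+a/5.5,115+b/5.5)
z0=.045+.012*np.cos(.12); s=np.sin(.12)
S=onz(d,*f(376,301),z0+.095*s);A=onz(d,*f(47,84),z0+.125*s);B=onz(d,*f(692,79),z0+.125*s)
l1=onz(d,*f(371,137),z0+.12*s);l2=onz(d,*f(372,210),z0+.107*s)
print(S,A,B,np.linalg.norm(A-B)); m=(A+B)/2
yaw=np.degrees(np.arctan2(-(A-B)[0],(A-B)[1])); print("yaw",yaw,"mid",m,l1,l2)
# hinge edge front corners at z ~ .057 of lid (start edge)
for p in [(262,279),(354,279)]: print(onz(d,*p,z0))
x=np.array([np.cos(np.radians(yaw)),np.sin(np.radians(yaw))])
print("slot from far edge", m[:2]-.030*np.cos(.12)*x)
E
```

```text
[ 0.5918377  -0.0032716   0.06828636] [0.61704756 0.04227171 0.07187773] [ 0.62467562 -0.04266837  0.07187773] 0.08528190801962426
yaw 5.131695478454401 mid [ 6.20861589e-01 -1.98332775e-04  7.18777295e-02] [ 0.61377318 -0.00094723  0.07127917] [ 0.60415981 -0.00179401  0.06972291]
[0.49378484 0.02953958 0.0569137 ]
[ 0.50032129 -0.04979805  0.0569137 ]
slot from far edge [ 0.59119671 -0.00286239]
```

```bash
python3 -m crank '[[[0.2,0,0,0,-10.4],[0.2,0,0,0,-10.4],[0.2,0,0,0,-10.4],[0.2,0,0,0,0]]]'; python3 - <<'E'
from h import *
go(.52,.206,.21,126)
E
```

```text
time: 5.98
tool_pos: [0.5497, -0.0109, 0.2098]
tool_rot: [0.216, -0.219, 0.674, -0.672]
contact_force: [0.2, -0.3, -0.3]
gripper_width: 0.598
pos [ 0.5497 -0.0109  0.2098] toolz yaw -54.22 toolx [-0.811 -0.585  0.003] tooly [-0.004  0.001 -1.   ] shift cm [-10.27   0.   -19.33]
twist deg (tool y) -0.22
shift in twisted axes [-10.35   0.   -19.29]
```

```bash
python3 -m crank '[[[0.2,-2.5,0,-4.8,0],[0.2,-2.6,0,-4.8,0],[0.2,-2.6,0,-4.8,0],[0.2,-2.6,0,-4.9,0],[0.2,0,0,0,0]]]'; python3 - <<'E'
from h import *
d=shot("wrist","w3"); go(.5,.2,.2,36+90)
E
```

```text
time: 6.6
tool_pos: [0.5194, 0.2087, 0.2108]
tool_rot: [0.218, -0.22, 0.673, -0.672]
contact_force: [-0.5, -0.2, 0.4]
gripper_width: 0.601
pos [0.5199 0.207  0.2109] toolz yaw -54.05 toolx [-0.81  -0.587  0.002] tooly [-0.002 -0.001 -1.   ] shift cm [ 2.01  1.1  -0.6 ]
twist deg (tool y) -0.05
shift in twisted axes [ 2.01  1.1  -0.6 ]
```

View pics/w3.png

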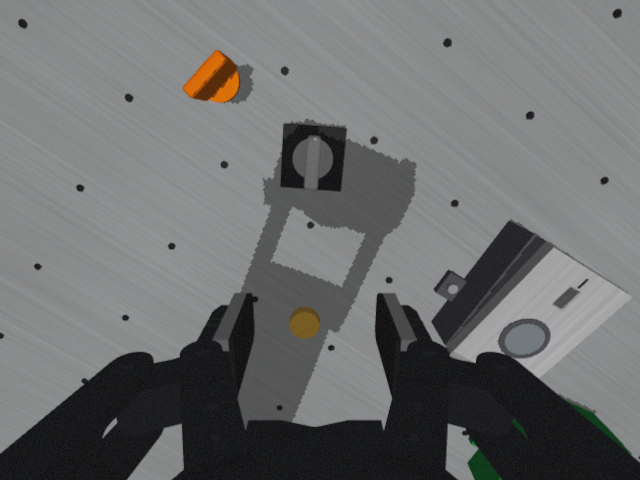

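```bash
python3 - <<'E'
from h import *
d=load("w3"); im=d["frame"][:,:,::-1]
c=im[115:200,270:360]
c=cv2.convertScaleAbs(c,alpha=1.6)
cv2.imwrite("pics/w3c.png",cv2.resize(c,(630,595),interpolation=cv2.INTER_CUBIC))
E
```

```text
(no output)
```

View pics/w3c.png

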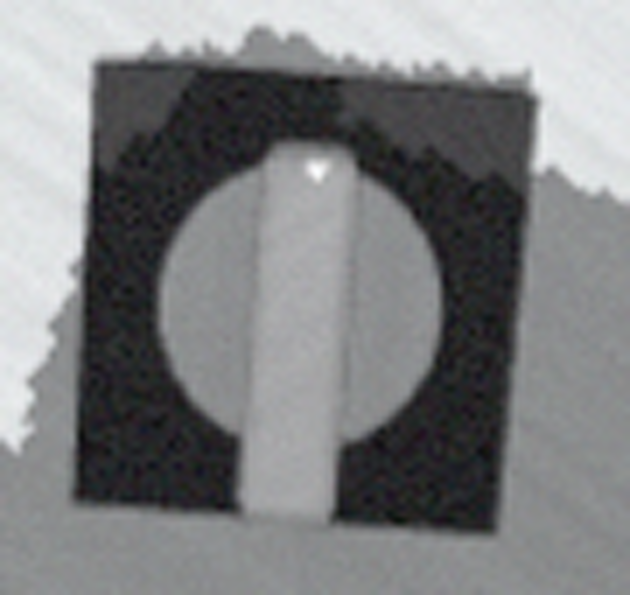

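```bash
python3 - <<'E'
from h import *
d=load("w3")
f=lambda p:(270+p[0]/7,115+p[1]/7)
def quad(ps,z):
    Q=np.array([onz(d,*f(p),z) for p in ps]); c=Q.mean(0); v=(Q[0]+Q[1]-Q[2]-Q[3])[:2]; w=(Q[1]+Q[2]-Q[0]-Q[3])[:2]
    print("c",c.round(4),"len",np.linalg.norm(v)/2,np.linalg.norm(w)/2,"dir",np.degrees(np.arctan2(v[1],v[0])),np.degrees(np.arctan2(w[1],w[0])))
quad([(268,148),(356,150),(333,522),(240,518)],.093)
quad([(97,62),(537,98),(497,530),(77,497)],.05)
print(onz(d,*f((300,303)),.055))
go(.56,.2365,.12,None)
E
```

```text
c [0.5588 0.2382 0.093 ] len 0.03610458222610405 0.008926254360491511 dir 31.979206151648395 -55.857325982348314
c [0.5586 0.2378 0.05  ] len 0.048766628570056675 0.049302858851687933 dir 31.94986433495284 -58.45936250334811
[0.55872136 0.23818649 0.055     ]
pos [0.5199 0.207  0.2109] toolz yaw -54.05 toolx [-0.81  -0.587  0.002] tooly [-0.002 -0.001 -1.   ] shift cm [-5.    9.08 -0.03]
```

```bash
python3 -m crank '[[[-0.3,0,0,0,4],[-0.3,0,0,0,0]]]'; python3 - <<'E'
from h import *
go(.5587,.2381,.061,122)
E
```

```text
time: 6.9
tool_pos: [0.5208, 0.2045, 0.2116]
tool_rot: [-0.193, 0.194, -0.68, 0.68]
contact_force: [-0.3, -0.4, 0.2]
gripper_width: 0.351
pos [0.5208 0.2045 0.2116] toolz yaw -58.22 toolx [-0.85  -0.527  0.001] tooly [-0.001 -0.001 -1.   ] shift cm [-5.01 15.05 -0.86]
twist deg (tool y) -0.22
shift in twisted axes [-5.02 15.05 -0.84]
```

```bash
python3 -m crank '[[[-0.3,-2.5,3,-0.4,0],[-0.3,-2.5,3,-0.4,0],[-0.3,0,3,0,0],[-0.3,0,0,0,0],[-0.3,0,0,0,0]]]'; python3 - <<'E'
from h import *
go(.5587,.2381,.061,122)
shot("wrist","w4")
E
```

```text
time: 7.52
tool_pos: [0.5596, 0.2384, 0.1234]
tool_rot: [-0.194, 0.194, -0.68, 0.68]
contact_force: [0.1, -0.7, 0.8]
gripper_width: 0.35
pos [0.5596 0.2384 0.1234] toolz yaw -58.15 toolx [-0.849 -0.528 -0.001] tooly [ 0.001  0.    -1.   ] shift cm [ 0.1   6.24 -0.03]
twist deg (tool y) -0.15
shift in twisted axes [ 0.1   6.24 -0.03]
```

View pics/w4.png

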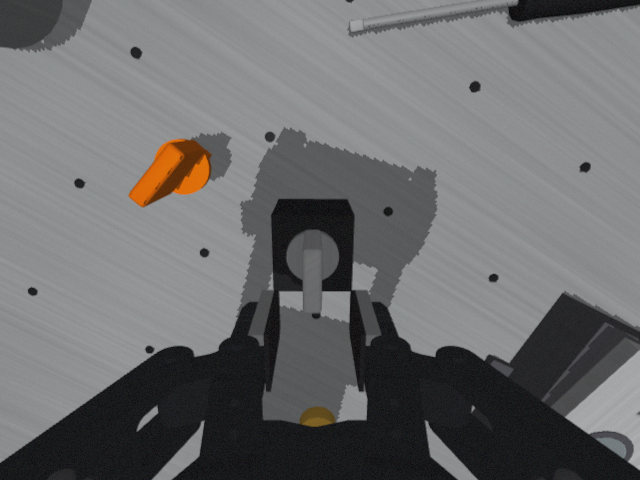

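The paddle at (312,280) sits centred between the pads (270 and 360). Next I descend and close.

```bash
python3 -m crank '[[[-0.3,0.05,3,0,0],[-0.3,0.05,2.2,0,0],[-0.3,0,1,0,0],[-0.3,0,0,0,0],[-1,0,0,0,0],[-1,0,0,0,0],[-1,0,0,0,0],[-1,0,0,0,0]]]'
```

```text
time: 8.57
tool_pos: [0.5593, 0.2387, 0.0622]
tool_rot: [-0.195, 0.193, -0.68, 0.68]
contact_force: [0.3, 0.7, 6.1]
gripper_width: 0.108
```

```bash
python3 -m crank '[[[-1,0,-1,0,0],[-1,0,-2,0,0],[-1,0,-3,0,0],[-1,0,-4,0,0],[-1,0,-1.5,0,0],[-1,0,0,0,0]]]'; python3 - <<'E'
from h import *
shot("wrist","w5");shot("scene","s5")
go(.5915,-.003,.18,95.1)
E
```

```text
time: 9.32
tool_pos: [0.5587, 0.2385, 0.177]
tool_rot: [0.195, -0.193, 0.68, -0.68]
contact_force: [0.3, -0.4, -1.3]
gripper_width: 0.106
pos [0.5571 0.2381 0.1738] toolz yaw -58.10 toolx [-0.849 -0.529  0.003] tooly [-0.003 -0.001 -1.   ] shift cm [ 9.82 -0.61 22.28]
twist deg (tool y) 26.80
shift in twisted axes [-1.28 -0.64 24.32]
```

View pics/w5.png

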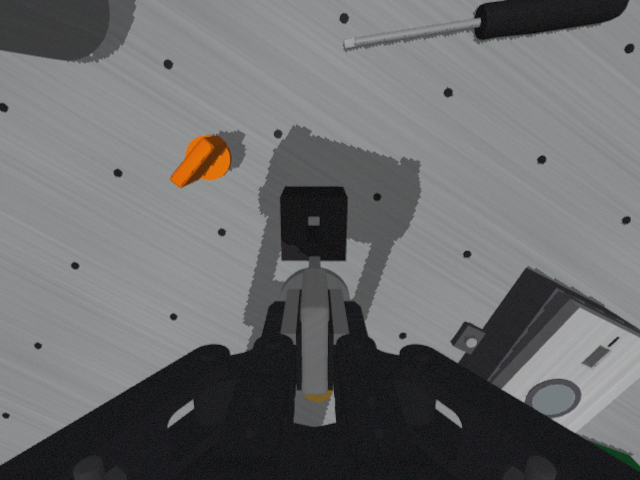

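View pics/s5.png

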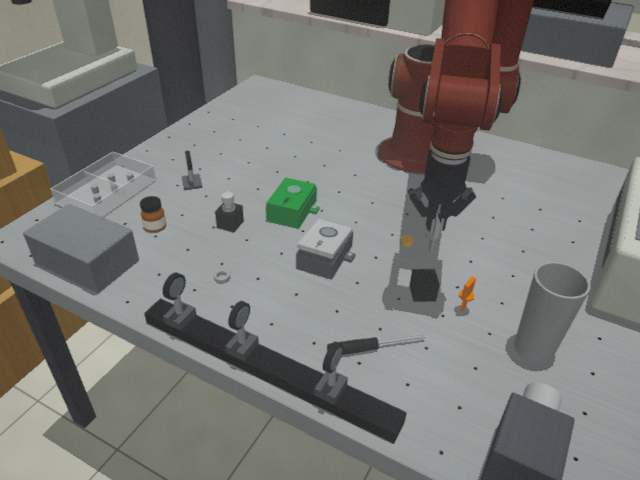

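```bash
python3 -m crank '[[[-1,0,0,0,9],[-1,0,0,0,9],[-1,0,0,0,8.8],[-1,0,0,5,0],[-1,0,0,5,0],[-1,0,0,5,0],[-1,0,0,5,0],[-1,0,0,0,0]]]'; python3 - <<'E'
from h import *
go(.594,-.003,.15,95.1)
E
```

```text
time: 10.42
tool_pos: [0.5748, 0.0363, 0.1729]
tool_rot: [-0.028, 0.031, -0.706, 0.706]
contact_force: [0.1, -0.1, -0.2]
gripper_width: 0.105
pos [0.5748 0.0363 0.1729] toolz yaw -85.16 toolx [-0.996 -0.084  0.004] tooly [-0.004 -0.    -1.   ] shift cm [-1.59  2.29  4.08]
twist deg (tool y) -0.26
shift in twisted axes [-1.57  2.29  4.09]
```

```bash
python3 -m crank '[[[-1,-0.8,0,2.0,-0.2],[-1,-0.8,0.8,2.05,0],[-1,0,1.5,0,0],[-1,0,0,0,0],[-1,0,0,0,0]]]'; python3 - <<'E'
from h import *
d=shot("wrist","w6");e=shot("scene","s6")
go(.594,-.003,.15,95.1)
a=e["frame"][200:300,270:380,::-1]; b=d["frame"][200:400,200:420,::-1]
cv2.imwrite("pics/c6.png",np.hstack([cv2.resize(a,(400,364),interpolation=cv2.INTER_CUBIC),cv2.resize(b,(400,364),interpolation=cv2.INTER_CUBIC)]))
E
```

```text
time: 11.05
tool_pos: [0.5952, 0.0009, 0.1519]
tool_rot: [0.033, -0.033, 0.706, -0.706]
contact_force: [0.7, 0.8, -0.5]
gripper_width: 0.106
pos [0.5956 0.0007 0.1528] toolz yaw -84.65 toolx [-0.996 -0.093 -0.001] tooly [ 0.001 -0.    -1.   ] shift cm [0.2  0.28 0.36]
twist deg (tool y) 0.25
shift in twisted axes [0.2  0.28 0.36]
```

View pics/c6.png

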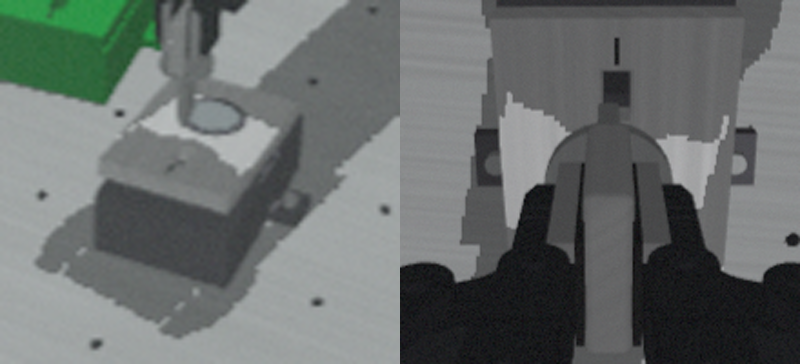

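View pics/w6.png

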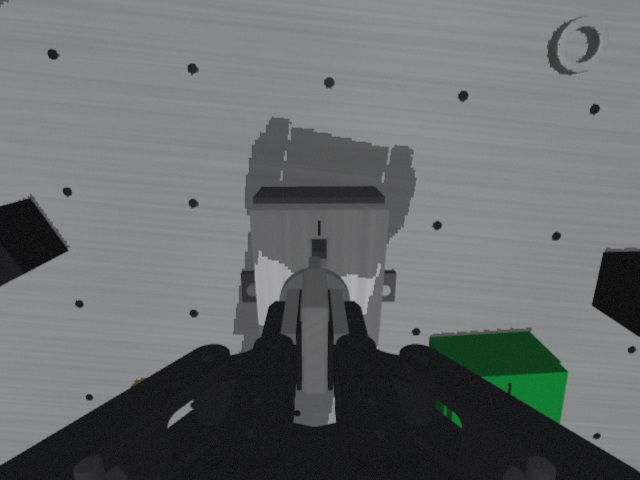

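```bash
python3 - <<'E'
from h import *
d=load("w6"); s=np.sin(.12); z0=.057
print("slot far mid",onz(d,318.8,239,z0+.105*s), "line", onz(d,319.4,221,z0+.12*s),onz(d,319.4,235,z0+.107*s))
A=onz(d,251,205,z0+.125*s);B=onz(d,388.5,205,z0+.125*s);print(A,B,np.linalg.norm(A-B),(A+B)/2, np.degrees(np.arctan2(-(A-B)[0],(A-B)[1])))
# tip: top (far) edge of the 12mm wide end at v~257
print("tip far edge",onz(d,314.5,257,.0975), tool()[1])
E
```

```text
slot far mid [ 0.60147249 -0.00170891  0.06956978] line [ 0.61368673 -0.00087236  0.07136546] [ 0.6042132  -0.00181943  0.06980921]
[0.61996946 0.04161067 0.07196403] [ 0.62778309 -0.04177163  0.07196403] 0.08374759790284077 [ 6.23876279e-01 -8.04775489e-05  7.19640259e-02] 5.3534681877598205
tip far edge [0.59937915 0.00084113 0.0975    ] [0.5956304  0.00074927 0.15283597]
```

```bash
python3 -m crank '[[[-1,0.1,0.8,0.33,0.2],[-1,0,0.6,0,0],[-1,0,0,0,0],[-1,0,0,0,0]]]'; python3 - <<'E'
from h import *
d=shot("wrist","w7");e=shot("scene","s7")
go(.594,-.003,.11,95.1)
a=e["frame"][200:300,270:380,::-1]; b=d["frame"][180:320,240:394,::-1]
cv2.imwrite("pics/c7.png",np.hstack([cv2.resize(a,(400,364),interpolation=cv2.INTER_CUBIC),cv2.resize(b,(400,364),interpolation=cv2.INTER_CUBIC)]))
E
```

```text
time: 11.65
tool_pos: [0.5948, -0.0031, 0.1383]
tool_rot: [0.031, -0.031, 0.706, -0.706]
contact_force: [0.3, -0.3, -1.6]
gripper_width: 0.104
pos [ 0.595  -0.0031  0.1386] toolz yaw -84.90 toolx [-0.996 -0.089 -0.   ] tooly [ 0. -0. -1.] shift cm [ 0.1   2.86 -0.02]
twist deg (tool y) 0.00
shift in twisted axes [ 0.1   2.86 -0.02]
```

View pics/c7.png

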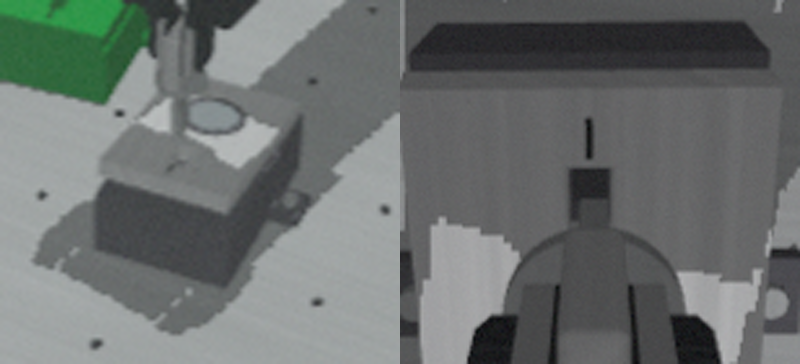

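```bash
python3 -m crank '[[[-1,0.05,0.8,-0.07,0],[-1,0,0.8,0,0],[-1,0,0.5,0,0],[-1,0,0,0,0]]]'; python3 - <<'E'
from h import *
d=shot("wrist","w8");go(.594,-.003,.11,95.1)
b=d["frame"][180:320,240:394,::-1]
cv2.imwrite("pics/c8.png",cv2.resize(b,(600,546),interpolation=cv2.INTER_CUBIC))
E
```

```text
time: 12.25
tool_pos: [0.5936, -0.0024, 0.1164]
tool_rot: [0.031, -0.032, 0.707, -0.706]
contact_force: [-0.1, 0.2, -0.7]
gripper_width: 0.107
pos [ 0.594  -0.0024  0.117 ] toolz yaw -84.89 toolx [-0.996 -0.089  0.001] tooly [-0.001  0.    -1.   ] shift cm [0.01 0.7  0.06]
twist deg (tool y) 0.01
shift in twisted axes [0.01 0.7  0.06]
```

View pics/c8.png

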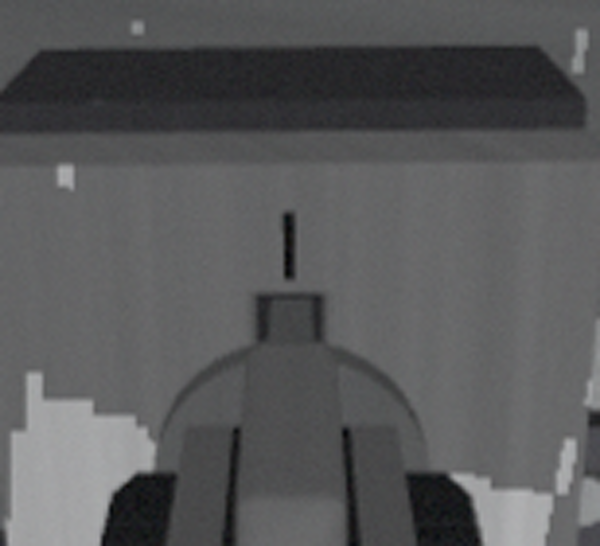

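```bash
python3 -m crank '[[[-1,0,0.7,-0.03,0],[-1,0,0.7,0,0],[-1,0,0.5,0,0],[-1,0,0,0,0]]]'
```

```text
time: 12.8
tool_pos: [0.5938, -0.0021, 0.0975]
tool_rot: [0.031, -0.032, 0.707, -0.706]
contact_force: [0.2, -0.0, -0.8]
gripper_width: 0.103
```

```bash
python3 -m crank '[[[-1,0,0.4,0,0],[-1,0,0.4,0,0],[-1,0,0,0,0]]]'
```

```text
time: 13.18
tool_pos: [0.594, -0.0021, 0.0899]
tool_rot: [0.031, -0.032, 0.706, -0.706]
contact_force: [-0.5, -0.1, -1.0]
gripper_width: 0.101
```

Now inside the base slot with no contact force. I continue until the collar meets the lid.

```bash
python3 -m crank '[[[-1,0,0.4,0,0],[-1,0,0.4,0,0],[-1,0,0.2,0,0],[-1,0,0,0,0]]]'; python3 -m crank '[[[-1,0,0.4,0,0],[-1,0,0.3,0,0],[-1,0,0,0,0]]]'
```

```text
time: 13.68
tool_pos: [0.5948, -0.0022, 0.081]
tool_rot: [-0.032, 0.031, -0.706, 0.706]
contact_force: [-0.0, 0.6, 2.5]
gripper_width: 0.104
time: 14.05
tool_pos: [0.5957, -0.0021, 0.0742]
tool_rot: [-0.033, 0.03, -0.706, 0.706]
contact_force: [2.5, 1.3, 3.4]
gripper_width: 0.108
```

```bash
python3 -m crank '[[[-1,0,0.3,0,0],[-1,0,0.2,0,0],[-1,0,0,0,0]]]'; python3 -m crank '[[[-1,0,0.2,0,0],[-1,0,0.1,0,0],[-1,0,0,0,0]]]'
```

```text
time: 14.42
tool_pos: [0.5959, -0.0022, 0.0697]
tool_rot: [-0.033, 0.03, -0.706, 0.707]
contact_force: [2.9, 0.9, 6.1]
gripper_width: 0.104
time: 14.8
tool_pos: [0.5961, -0.0022, 0.0691]
tool_rot: [-0.033, 0.03, -0.706, 0.707]
contact_force: [-3.6, 2.2, 17.6]
gripper_width: 0.105
```

```bash
python3 -m crank '[[[-1,0,0.1,0,0],[-1,0,0.05,0,0],[-1,0,0,0,0],[-1,0,0,0,0],[-1,0,0,0,0]]]'; python3 - <<'E'
from h import *
d=shot("wrist","w9");e=shot("scene","s9");t=shot("top","t9");print(state()["contact_force"],state()["tool_pos"])
a=e["frame"][190:290,270:380,::-1]; b=d["frame"][180:340,230:406,::-1]
cv2.imwrite("pics/c9.png",np.hstack([cv2.resize(a,(400,364),interpolation=cv2.INTER_CUBIC),cv2.resize(b,(400,364),interpolation=cv2.INTER_CUBIC)]))
E
```

```text
time: 15.42
tool_pos: [0.5961, -0.0022, 0.069]
tool_rot: [-0.033, 0.03, -0.706, 0.707]
contact_force: [-8.0, 2.2, 24.0]
gripper_width: 0.108
[-8.83687107  0.9082215  24.39826103] [ 0.59614286 -0.00221748  0.06901046]
```

View pics/c9.png

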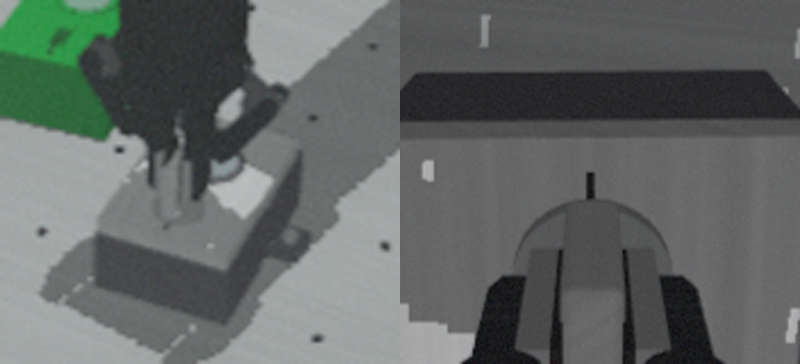

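View pics/s9.png

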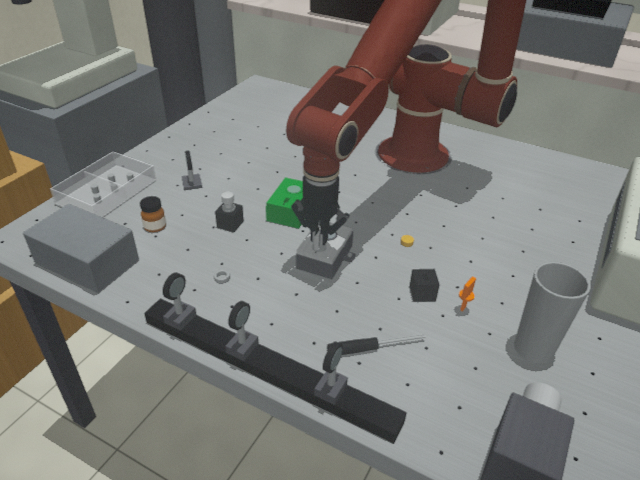

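The pictures show the lid flat, with the collar on it at scene (318,246), and everything else where it was. I'm handing in.

```bash
python3 - <<'E'
from plant import *
print(job_done())
E
```

```text
the job is handed in; nothing more can be done
None
```

I folded the lid down with the shut fingertips and it sprang up a little afterwards, as expected. I then drew the flat-bladed pin, turned it about 27° into line with the slot, and pushed it through the lid and base. The job was handed in at about 15.5 s of the 59 s allowed, with the arm still gripping the pin and pressing down.

**Last checks:**
- **Seating:** the TCP stopped at z = 0.069 m. That matches the height worked out for a seated pin (tip 15 mm above the table) and did not change as I pressed harder.
- **Force:** the pin was pressed down with about 24 N, along with a sideways force of about 9 N toward the robot. The highest reading I saw was about 28 N in total, when shutting the lid.
- **Pictures:** the final views show the lid flush and the collar lying on it. The round pin, the green and orange look-alikes and the other things in the scene view are where they were.

None of the checks failed. While lining up over the slot, the measured position was once about 4 mm off the target. I corrected that from the wrist camera before inserting the pin.

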